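# Seat the ingot with the press plunger and find the full-depth mould

### The job

Take the banded plunger from its rack and push the stuck ingot down a press mould's channel until you feel it bottom: well past the drag of its sliding, about 15 to 25 N, never 40 N, held a moment. Then read the band: if it stands clear above the mould's top that channel is choked, so do the other mould; leave the plunger released and upright, pressed home in the mould where the top edge falls at the dark band. Leave everything else where it is.

Things in the scene. Friction and masses are not known exactly. Their poses are not given: they have to be found in the camera images.
- plunger: The press plunger: an upright white ceramic rod 14 mm across and 66 mm long with a steel round head 24.4 mm across and 24 mm high on top (total 90 mm), 100 g. Its foot is chamfered to 9 mm across over the last 4 mm. A dark band is ground round the rod, from 40 to 48 mm above its foot. It starts standing in the rack's hole, its foot 10 mm above the bench and its head wholly above the rack. Origin: centre of its foot; z points up along the rod to the head
- band (a point): middle of the plunger's dark band, on the rod's axis, 44 mm above the foot
- head (a point): middle of the plunger's steel head, on the axis, 78 mm above the foot: where to grip
- rack: fixed aluminium block, 130 mm long (x), 50 mm wide (y), 45 mm high, with two blind holes 35 mm deep on its long centre line, 64 mm apart. The plunger stands with about 2 mm play in the one at x = -32 mm, the stub pin in the one at x = +32 mm. Origin: centre of its underside
- mould_1: One of two like pale plaster press moulds (the other is mould_2): a fixed upright cylinder 76 mm across and 75 mm high on a thin rubber foot, with a round blind channel 16.4 mm across (1.2 mm play all round the rod) open at the middle of its flat top, without a chamfer. One mould's channel is full depth, the other's is choked 16 mm higher up; which is which changes and cannot be seen beforehand. Origin: centre of its underside
- mouth_1 (a point): centre of the channel's mouth on mould_1's top, 75 mm above the bench; z up
- ingot_1: white ingot in mould_1's channel, 15 mm across and 12 mm high. It starts stuck with its top 14 to 20 mm below the mouth and slides down only when pushed, with a steady drag of 7 to 8 N, and stays where it is left. It bottoms on a firm bed: its top is then 41 to 47 mm below the mouth in the full-depth mould, 25 to 31 mm in the choked one. Over 40 N from the plunger, on ingot and channel walls together, cracks them. Origin: centre of its underside
- mould_2: One of two like pale plaster press moulds (the other is mould_1): a fixed upright cylinder 76 mm across and 75 mm high on a thin rubber foot, with a round blind channel 16.4 mm across (1.2 mm play all round the rod) open at the middle of its flat top, without a chamfer. One mould's channel is full depth, the other's is choked 16 mm higher up; which is which changes and cannot be seen beforehand. Origin: centre of its underside
- mouth_2 (a point): centre of the channel's mouth on mould_2's top, 75 mm above the bench; z up
- ingot_2: white ingot in mould_2's channel, 15 mm across and 12 mm high. It starts stuck with its top 14 to 20 mm below the mouth and slides down only when pushed, with a steady drag of 7 to 8 N, and stays where it is left. It bottoms on a firm bed: its top is then 41 to 47 mm below the mouth in the full-depth mould, 25 to 31 mm in the choked one. Over 40 N from the plunger, on ingot and channel walls together, cracks them. Origin: centre of its underside
- stub: plain solid steel pin without head or band, 20 mm across and 62 mm long, standing in the rack's other hole, 64 mm from the plunger. Bystander. Origin: centre of its foot
- brush: thin wooden glaze brush lying on the bench, 160 mm long, 9 mm thick. Bystander. Origin: under its middle
- wax_knife: thin wax knife lying on the bench, 170 mm long, 11 mm thick. Bystander. Origin: under its middle
- glaze_jar: small closed jar, 64 mm across, 75 mm high. Bystander. Origin: centre of its foot
- tongs: steel crucible tongs lying open, about 230 mm long, 12 mm high. Bystander. Origin: under the pivot
- dish: small white ceramic bowl, 70 mm across, 25 mm high. Bystander. Origin: centre of its foot
- liquid: closed bottle, 60 mm across, 130 mm high. Bystander. Origin: centre of its foot
- collar: empty black rubber ring former, 80 mm across, 50 mm high, standing on the bench. Bystander. Origin: centre of its underside
Mind the look-alikes: they are no part of the job. Leave any purple or red look-alike of the plunger alone. What is shaped like the mould_2 but turquoise is not meant.

How it is judged:
By the outcome, as a careful person would: the job done as asked, in the order asked, and still so for the second after the job is handed in, with the robot touching nothing.
It also fails if it takes over 64 s, if anything falls off the work surface, if the arm or the gripper's body presses on something with over 40 N, if the wrist force passes 120 N, or if a joint passes its speed limit or range.

### The arm

A 6-joint arm with a two-finger parallel gripper is mounted at the origin on the work surface. World frame = base frame: x ahead of the robot, y to its left, z up, the work surface at z = 0. Lengths are in m, angles in rad, forces in N, time in s.
With the tool pointing down it reaches from about 0.35 to 0.975 m from the base axis. Payload 7.1 kg.
Tool frame: the origin (TCP) lies midway between the tips of the shut fingers; the grasp point (between the pads) lies 19 mm behind it; z points along the fingers, y is the line along which they close (so a half turn about z gives the same grasp; the last joint's range is limited). The gripper opens to 88 mm and grips with 3 to 60 N. Pads are 20 mm wide; open, the fingers measure 115 mm over their backs; the gripper's body (75 mm by 178 mm) begins 61 mm behind the grasp point.
Start: joints at [-1.231, 0.423, 1.63, -0, 1.089, -0.019], TCP at [0.219, -0.585, 0.223] pointing down, gripper open.
Joint ranges: [-3, 3], [-0.9, 2.11], [0.09, 2.58], [-1.31, 4.45], [0.11, 2.69], [-2.54, 2.54]. Speed limits (rad/s): [2.39, 2.39, 3.01, 3.14, 3.14, 3.14].

### API

Orientations are given as a unit quaternion [w, x, y, z].
In Python, from rig import r gives the robot as it stands.
- The arm moves only by the tool carry_out, never from a script. Its argument "motion" is a list that holds one entry, the list of rows, each a list of 5 numbers: the opening, from 0 (shut) to 1 (fully open), then the shift along the tool's x, y, z in m, then the turn about the tool's z in degrees. A call has 1 to 5 rows; each row shifts and turns the commanded pose from where the row before left it, along the tool's axes as they then stand; what a row does not reach is not made up. A row lasts 1/8 s, in which the tool goes at most 62.5 mm and 10.7 degrees, less where a joint would pass 70% of its speed; a pose out of reach is approached as far as the arm can. A call is refused whole if a number of a shift passes 0.0625 or a number of a turn 10.7, either way. A call with a gripper value outside its range is refused whole. The fingers move at their own pace and stop on an object; "grip_force" is the grip in N (left out, the last holds). Time passes only in rows, so rows that do not move let the fingers close. It gives the time, the measured TCP pose, the force, the opening and the grip force at its end, in the units of the state.
- r.read_state(): the state, without advancing time (a new reading comes with each control period).
- r.camera(name): name is "side" or "top" or "wrist"; returns the picture (384x512x3 uint8, red, green, blue); there is no depth.
- r.get_calibration(name): a dict with "K" (3x3 intrinsics, pixels), "R" (3x3) and "t" (3): a world point X has camera coordinates R X + t; the wrist camera has in their place "T_tool_cam" (4x4, takes a point from camera to tool coordinates, whose origin is the TCP and whose axes are the flange's). Camera axes: x right, y down, z forward; pixel columns grow to the right and rows downward; lengths in m; the calibration is good to about 2 mm. The wrist camera is an equidistant fisheye: a pixel r from the principal point sees the ray r / f radians off the axis. A picture is of the moment at which its call begins: read the wrist's pose just before it. get_calibration takes no time and is no camera call.
- r.hand_in(): hands the job in; it is judged then, once.
The state is a dict: "t": time; "joint_pos": joint angles; "qd": joint speeds; "tau": joint torques, N m; "position": TCP position; "orientation": TCP orientation; "contact_force": force on the tool from outside, world axes, zero at the start; "torque": the same for the moment, N m; "gripper_width": finger opening in m; "finger_force": force on a finger pad.
Only numpy, scipy, OpenCV 4.12 (cv2) and the standard library are available. Lean on these libraries where they do the work, as an engineer would, in place of code of your own. Each camera call takes 0.05 s, during which the arm holds its last target. There are 200 camera calls.

## Working session

There is one attempt and no reset: what is moved stays moved. The work goes in short steps, Python scripts to look and compute and a tool call to move; the robot and the scene stay as the last step left them, time stands still between calls to the robot, and variables do not carry over. Pictures are saved under pics/ and viewed, at most 10 in all, crops included, and the job is handed in when it is done.

Besides the shell and the picture viewer there is one more tool, called after "Request:" as name(argument=value, ...) on one line, values as JSON. carry_out: Moves the arm, as the interface text tells. Its arguments: {"type":"object","properties":{"motion":{"type":"array","items":{"type":"array","items":{"type":"array","items":{"type":"number"}}}},"grip_force":{"type":"number"}},"required":["motion"]}

```bash
mkdir -p pics; python3 - <<'E'
from rig import r
import cv2,numpy as np
s=r.read_state(); print({k:np.round(v,3).tolist() for k,v in s.items()})
for n in("side","top"):
    cv2.imwrite(f"pics/{n}0.png",r.camera(n)[:,:,::-1])
    print(n,{k:np.round(v,4).tolist() for k,v in r.get_calibration(n).items()})
print({k:np.round(v,4).tolist() for k,v in r.get_calibration("wrist").items()})
E
```

```text
{'t': 0.0, 'joint_pos': [-1.231, 0.424, 1.631, 0.0, 1.089, -0.019], 'qd': [0.001, 0.001, -0.001, -0.002, -0.0, 0.001], 'tau': [-0.002, -54.463, -27.367, 0.064, 0.023, -0.0], 'position': [0.219, -0.585, 0.222], 'orientation': [-0.001, 0.984, 0.178, -0.0], 'contact_force': [0.765, 0.232, -0.344], 'torque': [0.0, 0.032, -0.006], 'finger_force': 0.0, 'gripper_width': 0.088}
side {'K': [[356.3826, 0.0, 255.2133], [0.0, 356.3826, 194.0367], [0.0, 0.0, 1.0]], 'R': [[-0.9909, -0.1342, -0.0079], [-0.092, 0.7199, -0.6879], [0.0979, -0.681, -0.7257]], 't': [0.53, 0.0927, 1.081]}
top {'K': [[351.9865, 0.0, 255.9479], [0.0, 351.9865, 192.8115], [0.0, 0.0, 1.0]], 'R': [[-0.0112, -0.9996, 0.0258], [-0.9854, 0.0066, -0.1703], [0.17, -0.0273, -0.9851]], 't': [-0.0229, 0.5565, 1.072]}
{'K': [[297.3186, 0.0, 258.5791], [0.0, 297.3186, 189.9132], [0.0, 0.0, 1.0]], 'T_tool_cam': [[0.0001, -0.9651, -0.2619, 0.0721], [1.0, 0.0, 0.0002, 0.0015], [-0.0002, -0.2619, 0.9651, -0.1617], [0.0, 0.0, 0.0, 1.0]]}
```

View pics/top0.png

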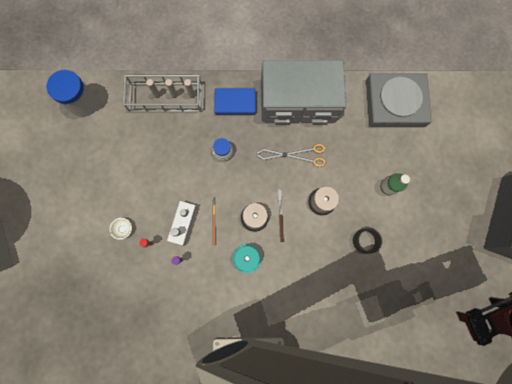

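View pics/side0.png

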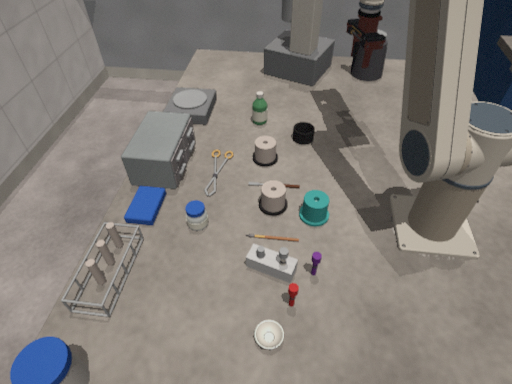

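The top view shows the rack at (181,223) with pins at (184,213) and (176,232). The pale moulds are at (255,215) and (325,200). Look-alikes are the purple plunger (177,260), the red plunger (145,243) and the turquoise mould (247,258). Next, a close crop to tell the plunger from the stub.

```bash
python3 - <<'E'
import cv2,numpy as np
t=cv2.imread("pics/top0.png");s=cv2.imread("pics/side0.png")
z=lambda im,x,y,w,h,f:cv2.resize(im[y:y+h,x:x+w],None,fx=f,fy=f,interpolation=cv2.INTER_CUBIC)
a=np.hstack([z(t,160,192,50,60,6),z(s,236,236,80,60,6)]) # 300x360 , 480x360
b=np.hstack([z(t,230,180,130,60,3),z(s,240,130,130,60,3)])
b=cv2.resize(b,(780,180))
cv2.imwrite("pics/c1.png",np.vstack([a,b]))
E
```

```text
(no output)
```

View pics/c1.png

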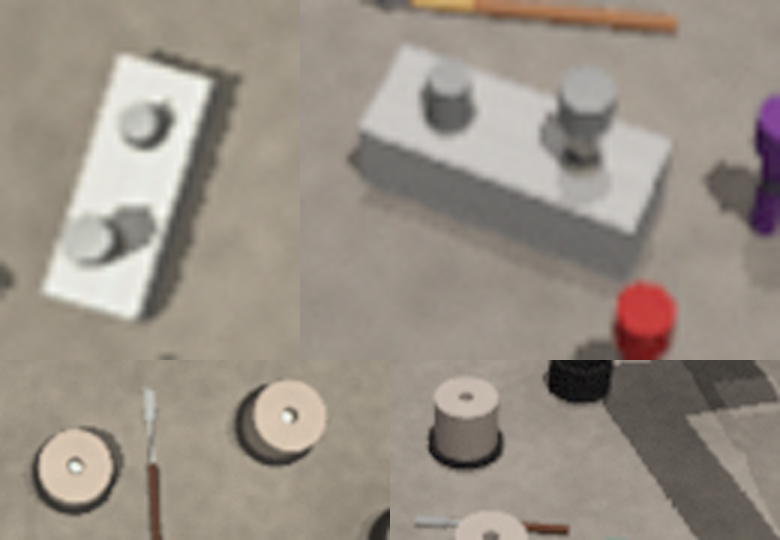

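The plunger is the pin with the wide steel head and the dark band under it, at top (175.3,231.5) and side (283.5,249.5). The stub (184,213) is plain. Triangulating now.

```bash
cat > h.py <<'E'
from rig import r
import numpy as np, cv2
from scipy.spatial.transform import Rotation as Ro
def ray(n,px,st=None):
    c=r.get_calibration(n);K=c["K"];u=np.array([(px[0]-K[0,2])/K[0,0],(px[1]-K[1,2])/K[1,1]])
    if n!="wrist":
        return -c["R"].T@c["t"], c["R"].T@np.array([*u,1])
    th=np.hypot(*u);d=np.array([*(u/max(th,1e-9)*np.sin(th)),np.cos(th)])
    R,p=tool(st);T=c["T_tool_cam"];return p+R@T[:3,3], R@T[:3,:3]@d
def tool(st):
    q=np.array(st["orientation"]);return Ro.from_quat(q[[1,2,3,0]]).as_matrix(),np.array(st["position"])
def atz(n,px,z,st=None):
    o,d=ray(n,px,st);return o+d*(z-o[2])/d[2]
def proj(X,st):
    c=r.get_calibration("wrist");R,p=tool(st);T=c["T_tool_cam"]
    d=T[:3,:3].T@(R.T@(np.array(X)-p)-T[:3,3]);th=np.arctan2(np.hypot(d[0],d[1]),d[2])
    return c["K"][:2,2]+c["K"][0,0]*th*d[:2]/np.hypot(d[0],d[1])
E
python3 - <<'E'
from h import *
for n,z,a,b in(("head",.1,(175.3,231.5),(283.5,249.5)),("m1",.075,(255,215.2),(273.3,189)),("m2",.075,(326.2,198.5),(265.3,142.2)),("stub",.072,(183.7,212.5),(261,247.2))):
    print(n,atz("top",a,z).round(4),atz("side",b,z).round(4))
print("rack ends", [atz("top",(160+x/6,192+y/6),.045).round(4) for x,y in((120,55),(215,80),(42,293),(137,320))])
s=r.read_state();print(tool(s)[0].round(3))
E
```

```text
head [0.4328 0.2135 0.1   ] [0.4323 0.2172 0.1   ]
m1 [ 0.4819 -0.0234  0.075 ] [ 0.4809 -0.0169  0.075 ]
m2 [ 0.5322 -0.2456  0.075 ] [ 0.5313 -0.2401  0.075 ]
stub [0.4924 0.1951 0.072 ] [0.492  0.1981 0.072 ]
rack ends [array([0.5317, 0.2124, 0.045 ]), array([0.518 , 0.1624, 0.045 ]), array([0.4078, 0.2493, 0.045 ]), array([0.3934, 0.2002, 0.045 ])]
[[ 0.936  0.351 -0.   ]
 [ 0.351 -0.936  0.001]
 [ 0.    -0.001 -1.   ]]
```

```bash
cat >> h.py <<'E'
def plan(xyz,xang=None,n=None,st=None):
    "rows to target TCP xyz and tool-x heading (deg)"
    st=st or r.read_state();R,p=tool(st);a=np.degrees(np.arctan2(R[1,0],R[0,0]))
    D=np.array(xyz)-p;da=0 if xang is None else (xang-a+180)%360-180
    n=n or max(1,int(np.ceil(max(np.linalg.norm(D)/.058,abs(da)/10.6))))
    for i in range(n):
        c,s=np.cos(np.radians(a+da*i/n)),np.sin(np.radians(a+da*i/n))
        d=D/n;print([round(d[0]*c+d[1]*s,4),round(d[0]*s-d[1]*c,4),round(-d[2],4),round(-da/n,2)])
def look(name):
    st=r.read_state();im=r.camera("wrist")[:,:,::-1].copy();cv2.imwrite(f"pics/{name}.png",im)
    import pickle;pickle.dump(st,open(f"pics/{name}.pkl","wb"));return st,im
E
python3 -c "
from h import *
plan((.532,-.243,.2),90)"
```

```text
[np.float64(0.0516), np.float64(-0.0263), np.float64(0.0027), np.float64(-8.68)]
[np.float64(0.055), np.float64(-0.0182), np.float64(0.0027), np.float64(-8.68)]
[np.float64(0.0571), np.float64(-0.0097), np.float64(0.0027), np.float64(-8.68)]
[np.float64(0.0579), np.float64(-0.001), np.float64(0.0027), np.float64(-8.68)]
[np.float64(0.0574), np.float64(0.0078), np.float64(0.0027), np.float64(-8.68)]
[np.float64(0.0555), np.float64(0.0164), np.float64(0.0027), np.float64(-8.68)]
[np.float64(0.0524), np.float64(0.0246), np.float64(0.0027), np.float64(-8.68)]
[np.float64(0.0481), np.float64(0.0322), np.float64(0.0027), np.float64(-8.68)]
```

Request:
carry_out(motion=[[[0.6,0.0516,-0.0263,0.0027,-8.7],[0.6,0.055,-0.0182,0.0027,-8.7],[0.6,0.0571,-0.0097,0.0027,-8.7],[0.6,0.0579,-0.001,0.0027,-8.7],[0.6,0.0574,0.0078,0.0027,-8.7]]])

```text
t: 0.72
position: [0.4157, -0.3697, 0.2089]
orientation: [-0.0, 0.847, 0.532, -0.0]
contact_force: [0.8, -0.8, -0.1]
gripper_width: 0.0527
finger_force: 0.0
```

Request:
carry_out(motion=[[[0.6,0.0555,0.0164,0.0027,-8.7],[0.6,0.0524,0.0246,0.0027,-8.7],[0.6,0.0481,0.0322,0.0027,-8.7],[0.6,0,0,0,0],[0.6,0,0,0,0]]])

```text
t: 1.35
position: [0.5313, -0.2431, 0.2007]
orientation: [-0.0, 0.706, 0.708, -0.0]
contact_force: [-1.3, -0.3, 0.3]
gripper_width: 0.0527
finger_force: 0.0
```

```bash
python3 -c "
from h import *
st,im=look('w2')
print(st['t'],st['position'],st['contact_force'],proj((.532,-.243,.075),st))
plan((.482,-.02,.2),126)"
```

```text
1.35 [ 0.5312614  -0.24306994  0.20070076] [-1.31398615 -0.31052208  0.33313763] [258.23688143 182.31630495]
[np.float64(0.0559), np.float64(-0.0122), np.float64(0.0002), np.float64(-8.98)]
[np.float64(0.0571), np.float64(-0.0033), np.float64(0.0002), np.float64(-8.98)]
[np.float64(0.057), np.float64(0.0057), np.float64(0.0002), np.float64(-8.98)]
[np.float64(0.0554), np.float64(0.0145), np.float64(0.0002), np.float64(-8.98)]
```

Request:
carry_out(motion=[[[0.6,0.0559,-0.0122,0,-9],[0.6,0.0571,-0.0033,0,-9],[0.6,0.057,0.0057,0,-9],[0.6,0.0554,0.0145,0,-9],[0.6,0,0,0,0]]])

```text
t: 2.02
position: [0.4808, -0.0181, 0.2012]
orientation: [-0.0, 0.452, 0.892, -0.0]
contact_force: [-0.4, -0.8, -0.3]
gripper_width: 0.0527
finger_force: 0.0
```

```bash
python3 -c "
from h import *
st,im=look('w1')
print(st['t'],st['position'],proj((.482,-.02,.075),st))
plan((.4325,.2155,.2),162)"
```

```text
2.025 [ 0.48083543 -0.01813224  0.20118919] [258.2132918  183.98846813]
[np.float64(0.0438), np.float64(0.0198), np.float64(0.0003), np.float64(-7.17)]
[np.float64(0.041), np.float64(0.0251), np.float64(0.0003), np.float64(-7.17)]
[np.float64(0.0375), np.float64(0.03), np.float64(0.0003), np.float64(-7.17)]
[np.float64(0.0335), np.float64(0.0344), np.float64(0.0003), np.float64(-7.17)]
[np.float64(0.0289), np.float64(0.0384), np.float64(0.0003), np.float64(-7.17)]
```

Request:
carry_out(motion=[[[0.6,0.0438,0.0198,0,-7.2],[0.6,0.041,0.0251,0,-7.2],[0.6,0.0375,0.03,0,-7.2],[0.6,0.0335,0.0344,0,-7.2],[0.6,0.0289,0.0384,0,-7.2]]])

```text
t: 2.7
position: [0.4339, 0.2151, 0.2013]
orientation: [0.0, 0.156, 0.988, 0.0]
contact_force: [0.9, 0.3, 1.4]
gripper_width: 0.0525
finger_force: 0.0
```

Request:
carry_out(motion=[[[0.6,0,0,0,0]]])

```text
t: 2.82
position: [0.4336, 0.2162, 0.2012]
orientation: [0.0, 0.155, 0.988, 0.0]
contact_force: [0.1, -0.7, 0.4]
gripper_width: 0.0526
finger_force: 0.0
```

```bash
python3 -c "
from h import *
st,im=look('wp')
print(st['t'],st['position'],abs(st['qd']).max(),proj((.4325,.2155,.1),st))
z=lambda n,x,y,w,h,f:cv2.resize(cv2.imread(f'pics/{n}.png')[y:y+h,x:x+w],None,fx=f,fy=f,interpolation=cv2.INTER_CUBIC)
cv2.imwrite('pics/c2.png',np.vstack([np.hstack([z('w2',218,142,80,80,5),z('w1',218,142,80,80,5)]),cv2.resize(z('wp',158,130,200,100,4),(800,400))[:200]]) if 0 else np.hstack([z('w2',208,142,100,80,4),z('w1',208,142,100,80,4)]))
cv2.imwrite('pics/c3.png',z('wp',158,90,200,150,4))
"
```

```text
2.825 [0.43364389 0.21620749 0.20122573] 0.05059842496537508 [258.28515024 187.43995047]
```

View pics/c2.png

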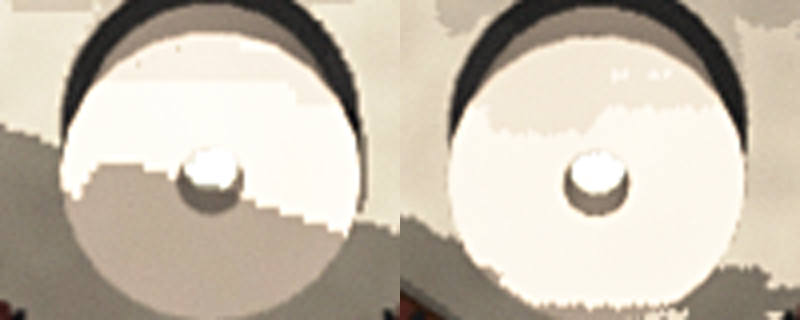

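View pics/c3.png

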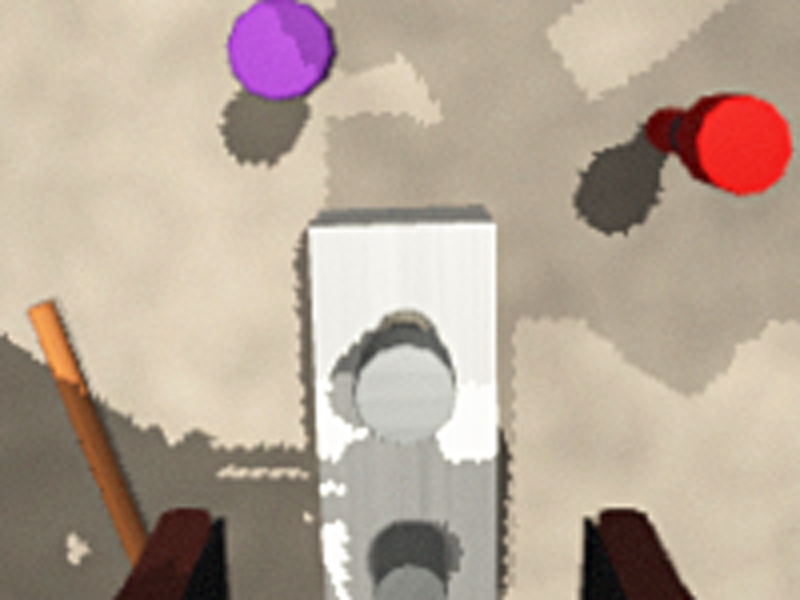

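The crops show mouth_2 at w2 (260.4,186.9), mouth_1 at w1 (256.9,187.1) and the plunger's head top at wp (259.1,188.1), midway between the fingers. The red and purple look-alikes are well clear.

```bash
python3 -c "
from h import *
import pickle
for n,px,z in(('w2',(260.4,186.9),.075),('w1',(256.9,187.1),.075),('wp',(259.1,188.1),.1)):
    st=pickle.load(open(f'pics/{n}.pkl','rb'));X=atz('wrist',px,z,st);print(n,X.round(4),abs(st['qd']).max())
plan((X[0],X[1],.069),162.3)"
```

```text
w2 [ 0.5322 -0.248   0.075 ] 0.03028071741084381
w1 [ 0.4819 -0.0239  0.075 ] 0.05613031255292021
wp [0.4333 0.216  0.1   ] 0.05059842496537508
[np.float64(0.0002), np.float64(0.0003), np.float64(0.044), np.float64(-0.08)]
[np.float64(0.0002), np.float64(0.0003), np.float64(0.044), np.float64(-0.08)]
[np.float64(0.0002), np.float64(0.0003), np.float64(0.044), np.float64(-0.08)]
```

Request:
carry_out(motion=[[[0.6,0.0002,0.0003,0.044,0],[0.6,0.0002,0.0003,0.044,0],[0.6,0.0002,0.0003,0.034,0],[0.6,0,0,0.01,0],[0.6,0,0,0,0]]])

```text
t: 3.5
position: [0.4331, 0.2154, 0.0691]
orientation: [-0.0, 0.156, 0.988, -0.0]
contact_force: [0.3, 1.1, -0.4]
gripper_width: 0.053
finger_force: 0.0
```

Request:
carry_out(motion=[[[0.15,0,0,0,0],[0.1,0,0,0,0],[0.1,0,0,0,0],[0.1,0,0,0,0]]], grip_force=50)

```text
t: 4.0
position: [0.4329, 0.2169, 0.0697]
orientation: [0.001, 0.155, 0.988, 0.0]
contact_force: [-0.3, -0.8, 5.8]
gripper_width: 0.0235
finger_force: 50.0
```

Request:
carry_out(motion=[[[0.1,0,0,0,0],[0.1,0,0,0,0]]])

```text
t: 4.25
position: [0.433, 0.2169, 0.0697]
orientation: [0.0, 0.155, 0.988, 0.0]
contact_force: [-0.6, -1.5, 6.2]
gripper_width: 0.0234
finger_force: 50.0
```

Request:
carry_out(motion=[[[0.1,0,0,-0.01,0],[0.1,0,0,-0.02,0],[0.1,0,0,-0.03,0],[0.1,0,0,-0.03,0],[0.1,0,0,0,0]]])

```text
t: 4.88
position: [0.4338, 0.2173, 0.1612]
orientation: [0.002, 0.155, 0.988, 0.001]
contact_force: [0.4, -0.3, -1.8]
gripper_width: 0.0235
finger_force: 50.0
```

```bash
python3 -c "
from h import *
st=r.read_state();print(st['t'],st['position'],st['contact_force'],st['gripper_width'])
plan((.482,-.0235,.16),126)"
```

```text
4.875 [0.43378417 0.21730515 0.16122149] [ 0.36230542 -0.30615411 -1.82221296] 0.023474923722165354
[np.float64(-0.0239), np.float64(-0.0429), np.float64(0.0002), np.float64(7.23)]
[np.float64(-0.0291), np.float64(-0.0395), np.float64(0.0002), np.float64(7.23)]
[np.float64(-0.0339), np.float64(-0.0356), np.float64(0.0002), np.float64(7.23)]
[np.float64(-0.0381), np.float64(-0.031), np.float64(0.0002), np.float64(7.23)]
[np.float64(-0.0417), np.float64(-0.026), np.float64(0.0002), np.float64(7.23)]
```

Request:
carry_out(motion=[[[0.1,-0.0239,-0.0429,0,7.2],[0.1,-0.0291,-0.0395,0,7.2],[0.1,-0.0339,-0.0356,0,7.2],[0.1,-0.0381,-0.031,0,7.2],[0.1,-0.0417,-0.026,0,7.2]]])

```text
t: 5.5
position: [0.4802, -0.0256, 0.1581]
orientation: [-0.001, 0.455, 0.891, -0.0]
contact_force: [1.0, -0.4, -0.4]
gripper_width: 0.0234
finger_force: 50.0
```

Request:
carry_out(motion=[[[0.1,0,0,0,0],[0.1,0,0,0,0]]])

```text
t: 5.75
position: [0.48, -0.024, 0.1582]
orientation: [-0.001, 0.453, 0.892, -0.0]
contact_force: [0.2, 0.4, -1.5]
gripper_width: 0.0236
finger_force: 50.0
```

```bash
python3 -c "
from h import *
st,im=look('w3')
print(st['t'],st['position'],proj((.482,-.0235,.075),st))
a=im[120:300,158:358];s=r.camera('side')[:,:,::-1];s=s[130:220,230:320]
cv2.imwrite('pics/c4.png',np.hstack([cv2.resize(a,(440,396),interpolation=2),cv2.resize(s,(356,396),interpolation=2)]))
"
```

```text
5.75 [ 0.48001075 -0.02399342  0.15819184] [260.68233319 194.68252575]
```

View pics/c4.png

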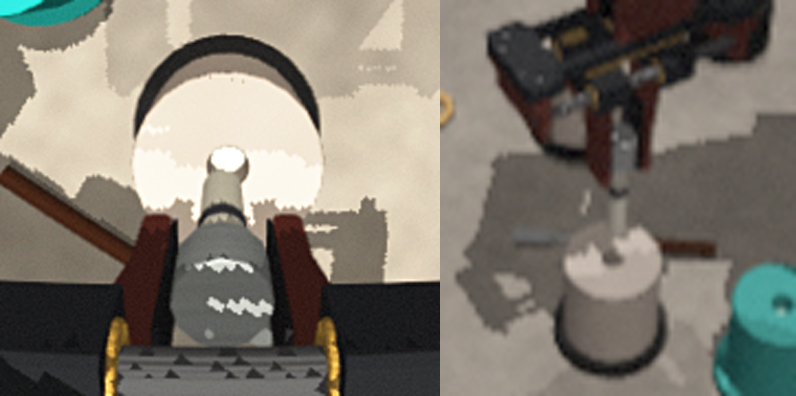

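```bash
python3 -c "
from h import *
import pickle
st=pickle.load(open('pics/w3.pkl','rb'));im=cv2.imread('pics/w3.png')
R,p=tool(st)
for h in(0,.004,.04,.048,.066,.09): print(h,[np.round(proj(p+R@np.array([0,s,-.019+.078-h]),st),1) for s in(-.007,0,.007)])
print(atz('wrist',(261.3,192.4),.075,st), R.round(3))
a=im[140:240,208:308];cv2.imwrite('pics/c5.png',cv2.resize(a,None,fx=6,fy=6,interpolation=2))
"
```

```text
0 [array([249.4, 202.2]), array([258.4, 202.2]), array([267.3, 202.2])]
0.004 [array([249.2, 203.8]), array([258.4, 203.8]), array([267.5, 203.8])]
0.04 [array([247.6, 220.8]), array([258.4, 220.9]), array([269.1, 220.8])]
0.048 [array([247.2, 225.5]), array([258.4, 225.5]), array([269.6, 225.5])]
0.066 [array([246.1, 237.3]), array([258.4, 237.4]), array([270.7, 237.3])]
0.09 [array([244.3, 257.2]), array([258.4, 257.3]), array([272.6, 257.2])]
[ 0.48122295 -0.02154956  0.075     ] [[-0.59   0.807 -0.002]
 [ 0.807  0.59   0.   ]
 [ 0.001 -0.001 -1.   ]]
```

View pics/c5.png

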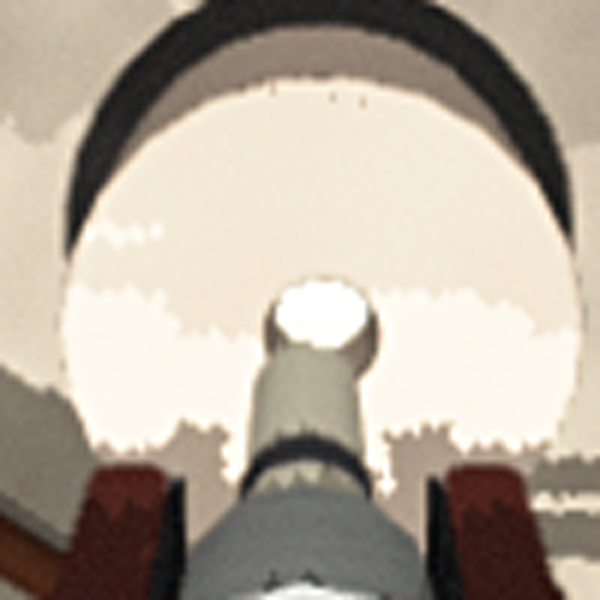

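The wrist crop shows mouth_1 centred at about (261.25,195.6). The rod hangs straight, its axis at column 258.9 against the 258.4 predicted, and the foot's far edge at row 197 as predicted.

```bash
python3 -c "
from h import *
import pickle
st=pickle.load(open('pics/w3.pkl','rb'));R,p=tool(st)
X=atz('wrist',(261.25,195.6),.075,st);print(X,R.T@(X-p)); s=r.read_state();print(s['position'],s['contact_force'],s['t'])
"
```

```text
[ 0.4828774  -0.02387402  0.075     ] [-0.0017174   0.00249685  0.08318612]
[ 0.48022121 -0.02322903  0.15853087] [-0.51005384 -0.16340198 -0.13185075] 5.85
```

Request:
carry_out(motion=[[[0.1,-0.0015,0.0021,0,0],[0.1,0,0,0.01,0],[0.1,0,0,0.008,0],[0.1,0,0,0,0]]])

```text
t: 6.35
position: [0.4827, -0.0239, 0.1401]
orientation: [-0.001, 0.453, 0.892, -0.0]
contact_force: [-0.4, -0.6, -0.9]
gripper_width: 0.0233
finger_force: 50.0
```

Request:
carry_out(motion=[[[0.1,0,0,0.003,0],[0.1,0,0,0.003,0],[0.1,0,0,0.002,0],[0.1,0,0,0,0]]])

```text
t: 6.85
position: [0.4834, -0.0242, 0.133]
orientation: [-0.0, 0.453, 0.892, -0.0]
contact_force: [0.7, -0.5, -1.2]
gripper_width: 0.0238
finger_force: 50.0
```

Request:
carry_out(motion=[[[0.1,0,0,0.001,0],[0.1,0,0,0.001,0],[0.1,0,0,0.001,0],[0.1,0,0,0.001,0],[0.1,0,0,0,0]]])

```text
t: 7.48
position: [0.4831, -0.024, 0.1288]
orientation: [-0.0, 0.453, 0.892, -0.0]
contact_force: [-0.7, 0.8, -2.0]
gripper_width: 0.0234
finger_force: 50.0
```

Request:
carry_out(motion=[[[0.1,0,0,0.0015,0],[0.1,0,0,0.0015,0],[0.1,0,0,0.0015,0],[0.1,0,0,0.0005,0],[0.1,0,0,0,0]]])

```text
t: 8.1
position: [0.4833, -0.0241, 0.1239]
orientation: [-0.0, 0.453, 0.892, -0.0]
contact_force: [-1.6, 1.1, -1.4]
gripper_width: 0.0235
finger_force: 50.0
```

Request:
carry_out(motion=[[[0.1,0,0,0.0015,0],[0.1,0,0,0.0015,0],[0.1,0,0,0.0015,0],[0.1,0,0,0.0015,0],[0.1,0,0,0,0]]])

```text
t: 8.72
position: [0.4833, -0.0241, 0.1178]
orientation: [-0.0, 0.453, 0.892, -0.0]
contact_force: [-3.1, 1.0, -1.0]
gripper_width: 0.0239
finger_force: 50.0
```

Request:
carry_out(motion=[[[0.1,0,0,0.001,0],[0.1,0,0,0.001,0],[0.1,0,0,0.001,0],[0.1,0,0,0.001,0],[0.1,0,0,0,0]]])

```text
t: 9.35
position: [0.4836, -0.0241, 0.1145]
orientation: [0.0, 0.453, 0.892, 0.0]
contact_force: [-5.4, 1.6, 7.3]
gripper_width: 0.0233
finger_force: 50.0
```

Request:
carry_out(motion=[[[0.1,0.0003,-0.0005,0.001,0],[0.1,0,0,0.001,0],[0.1,0,0,0.001,0],[0.1,0,0,0.0005,0],[0.1,0,0,0,0]]])

```text
t: 9.98
position: [0.4834, -0.0241, 0.1113]
orientation: [0.0, 0.453, 0.892, 0.0]
contact_force: [-4.8, 2.2, 10.2]
gripper_width: 0.0236
finger_force: 50.0
```

Request:
carry_out(motion=[[[0.1,0,0,0.0005,0],[0.1,0,0,0.0005,0],[0.1,0,0,0.0005,0],[0.1,0,0,0,0]]])

```text
t: 10.48
position: [0.4834, -0.0241, 0.1099]
orientation: [0.001, 0.453, 0.892, 0.0]
contact_force: [-5.2, 2.3, 10.7]
gripper_width: 0.0241
finger_force: 50.0
```

Request:
carry_out(motion=[[[0.1,0.0006,-0.0004,0.0005,0],[0.1,0,0,0.0005,0],[0.1,0,0,0.0005,0],[0.1,0,0,0,0]]])

```text
t: 10.98
position: [0.4832, -0.024, 0.1084]
orientation: [0.001, 0.453, 0.892, 0.0]
contact_force: [-4.7, 1.5, 9.2]
gripper_width: 0.0237
finger_force: 50.0
```

Request:
carry_out(motion=[[[0.1,0,0,0.0005,0],[0.1,0,0,0.0005,0],[0.1,0,0,0.0003,0],[0.1,0,0,0,0]]])

```text
t: 11.48
position: [0.4832, -0.024, 0.1071]
orientation: [0.001, 0.453, 0.892, 0.0]
contact_force: [-5.1, 2.5, 8.9]
gripper_width: 0.0231
finger_force: 50.0
```

Request:
carry_out(motion=[[[0.1,0.0006,-0.0004,0.0005,0],[0.1,0,0,0.0005,0],[0.1,0,0,0.0005,0],[0.1,0,0,0,0]]])

```text
t: 11.98
position: [0.4832, -0.0239, 0.1063]
orientation: [0.002, 0.453, 0.892, 0.001]
contact_force: [-5.8, 1.3, 17.0]
gripper_width: 0.0231
finger_force: 50.0
```

Request:
carry_out(motion=[[[0.1,0,0,0.0005,0],[0.1,0,0,0.0005,0],[0.1,0,0,0.0003,0],[0.1,0,0,0,0]]])

```text
t: 12.48
position: [0.4835, -0.024, 0.1062]
orientation: [0.002, 0.453, 0.892, 0.001]
contact_force: [-9.0, 0.8, 30.8]
gripper_width: 0.0234
finger_force: 50.0
```

Request:
carry_out(motion=[[[0.1,0,0,-0.0009,0],[0.1,0,0,0,0],[0.1,0,0,0,0],[0.1,0,0,0,0]]])

```text
t: 12.98
position: [0.4832, -0.0239, 0.1062]
orientation: [0.002, 0.453, 0.892, 0.001]
contact_force: [-5.7, 0.9, 20.1]
gripper_width: 0.0239
finger_force: 50.0
```

```bash
python3 -c "
from h import *
st,im=look('w4');print(st['t'],st['position'],st['contact_force'])
a=im[150:250,208:308];s=r.camera('side')[:,:,::-1];s=s[140:215,245:305]
cv2.imwrite('pics/c6.png',np.hstack([cv2.resize(a,(400,400),interpolation=2),cv2.resize(s,(320,400),interpolation=2)]))
"
```

```text
12.975 [ 0.48324387 -0.02392255  0.10622676] [-5.73430492  0.91897388 20.09116547]
```

View pics/c6.png

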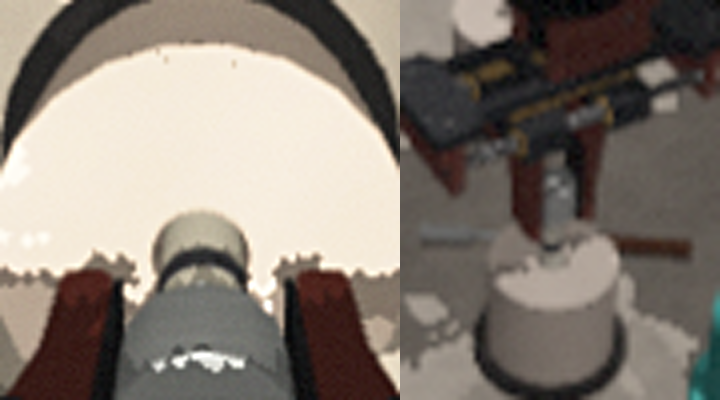

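The band stands clear above mould_1's top, with white rod showing below it (wrist crop rows 210–250). The depth is about 28 mm at 20 N, so mould_1 is choked. Moving on to mould_2.

Request:
carry_out(motion=[[[0.1,0,0,-0.004,0],[0.1,0,0,-0.01,0],[0.1,0,0,-0.012,0],[0.1,0,0,-0.014,0],[0.1,0,0,-0.014,0]]])

```text
t: 13.7
position: [0.4818, -0.0237, 0.1596]
orientation: [0.0, 0.453, 0.892, 0.0]
contact_force: [0.7, 0.6, -1.4]
gripper_width: 0.0238
finger_force: 50.0
```

Request:
carry_out(motion=[[[0.1,0,0,0,0]]])

```text
t: 13.82
position: [0.4825, -0.0238, 0.1598]
orientation: [0.001, 0.453, 0.892, 0.001]
contact_force: [0.3, 0.1, -1.2]
gripper_width: 0.0236
finger_force: 50.0
```

```bash
python3 -c "
from h import *
st=r.read_state();print(st['t'],st['position'],st['contact_force'])
plan((.5325,-.2475,.16),90)"
```

```text
13.825 [ 0.48253345 -0.02378063  0.15981655] [ 0.27706736  0.09376569 -1.21471567]
[np.float64(-0.0525), np.float64(-0.0229), np.float64(-0.0), np.float64(9.04)]
[np.float64(-0.0555), np.float64(-0.0144), np.float64(-0.0), np.float64(9.04)]
[np.float64(-0.057), np.float64(-0.0055), np.float64(-0.0), np.float64(9.04)]
[np.float64(-0.0572), np.float64(0.0035), np.float64(-0.0), np.float64(9.04)]
```

Request:
carry_out(motion=[[[0.1,-0.0525,-0.0229,0,9],[0.1,-0.0555,-0.0144,0,9],[0.1,-0.057,-0.0055,0,9],[0.1,-0.0572,0.0035,0,9],[0.1,0,0,0,0]]])

```text
t: 14.45
position: [0.5322, -0.2509, 0.158]
orientation: [0.001, 0.708, 0.706, 0.0]
contact_force: [-0.6, 0.9, -1.1]
gripper_width: 0.0236
finger_force: 50.0
```

Request:
carry_out(motion=[[[0.1,0,0,0,0],[0.1,0,0,0,0]]])

```text
t: 14.7
position: [0.5311, -0.2459, 0.1581]
orientation: [-0.001, 0.705, 0.709, -0.0]
contact_force: [0.0, -0.1, -1.6]
gripper_width: 0.0233
finger_force: 50.0
```

```bash
python3 -c "
from h import *
st,im=look('w5');print(st['t'],st['position'],st['contact_force'],proj((.5325,-.2475,.075),st)); R,p=tool(st);print(R.round(4),proj(p+R@np.array([0,0,.059]),st))
a=im[140:240,208:308];cv2.imwrite('pics/c7.png',cv2.resize(a,None,fx=6,fy=6,interpolation=2))
"
```

```text
14.7 [ 0.53114293 -0.24589342  0.15807804] [ 0.01529118 -0.06364644 -1.60342019] [258.89931527 196.08781642]
[[-4.7e-03  1.0e+00 -1.0e-03]
 [ 1.0e+00  4.7e-03  6.0e-04]
 [ 6.0e-04 -1.0e-03 -1.0e+00]] [257.12988784 202.77467994]
```

View pics/c7.png

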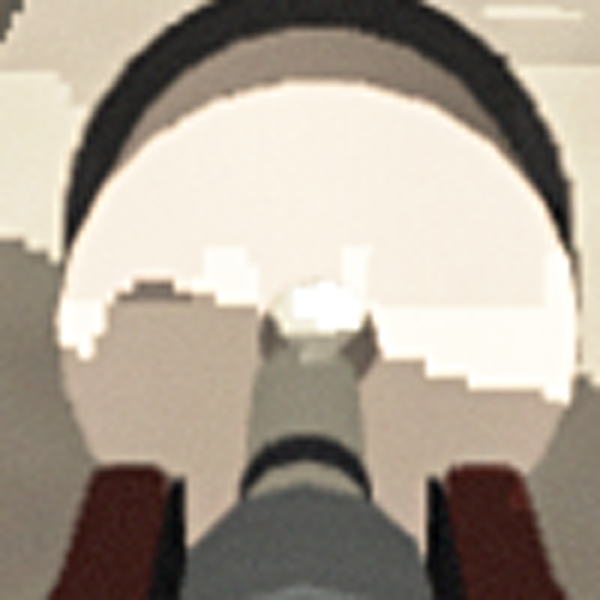

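Mouth_2 is at about (260.8,195.8) and the rod axis at column 258.6. Allowing for the side force felt in mould_1, I shift by about (-1.1, +1.4) mm.

Request:
carry_out(motion=[[[0.1,-0.0011,0.0014,0,0],[0.1,0,0,0.01,0],[0.1,0,0,0.01,0],[0.1,0,0,0.002,0],[0.1,0,0,0,0]]])

```text
t: 15.38
position: [0.5329, -0.2484, 0.1359]
orientation: [-0.0, 0.706, 0.708, -0.0]
contact_force: [-0.2, -0.7, -1.4]
gripper_width: 0.0234
finger_force: 50.0
```

Request:
carry_out(motion=[[[0.1,0,0,0.001,0],[0.1,0,0,0.001,0],[0.1,0,0,0.001,0],[0.1,0,0,0.001,0],[0.1,0,0,0,0]]])

```text
t: 16.0
position: [0.533, -0.2484, 0.1323]
orientation: [-0.0, 0.706, 0.708, -0.0]
contact_force: [-0.0, 0.0, -2.3]
gripper_width: 0.0235
finger_force: 50.0
```

Request:
carry_out(motion=[[[0.1,0,0,0.001,0],[0.1,0,0,0.001,0],[0.1,0,0,0.001,0],[0.1,0,0,0.001,0],[0.1,0,0,0,0]]])

```text
t: 16.62
position: [0.533, -0.2482, 0.1282]
orientation: [-0.0, 0.706, 0.708, 0.0]
contact_force: [0.5, 0.8, -1.6]
gripper_width: 0.0236
finger_force: 50.0
```

Request:
carry_out(motion=[[[0.1,0,0,0.001,0],[0.1,0,0,0.001,0],[0.1,0,0,0.001,0],[0.1,0,0,0.001,0],[0.1,0,0,0,0]]])

```text
t: 17.25
position: [0.533, -0.2484, 0.1243]
orientation: [-0.0, 0.706, 0.708, 0.0]
contact_force: [0.6, 2.9, -0.4]
gripper_width: 0.0235
finger_force: 50.0
```

Request:
carry_out(motion=[[[0.1,0,0,0.001,0],[0.1,0,0,0.001,0],[0.1,0,0,0.001,0],[0.1,0,0,0,0]]])

```text
t: 17.75
position: [0.533, -0.2484, 0.1212]
orientation: [-0.0, 0.706, 0.708, 0.0]
contact_force: [0.4, 2.7, -0.2]
gripper_width: 0.0234
finger_force: 50.0
```

Request:
carry_out(motion=[[[0.1,0.0005,0,0.001,0],[0.1,0,0,0.001,0],[0.1,0,0,0.001,0],[0.1,0,0,0.001,0],[0.1,0,0,0,0]]])

```text
t: 18.38
position: [0.533, -0.2479, 0.1172]
orientation: [-0.0, 0.706, 0.708, -0.0]
contact_force: [-0.2, 0.7, -0.7]
gripper_width: 0.0234
finger_force: 50.0
```

Request:
carry_out(motion=[[[0.1,0,0,0.001,0],[0.1,0,0,0.001,0],[0.1,0,0,0.001,0],[0.1,0,0,0,0]]])

```text
t: 18.88
position: [0.5332, -0.2481, 0.1151]
orientation: [0.0, 0.706, 0.708, 0.0]
contact_force: [-2.3, 1.2, 6.9]
gripper_width: 0.0234
finger_force: 50.0
```

Request:
carry_out(motion=[[[0.1,0.0001,-0.0003,0.001,0],[0.1,0,0,0.001,0],[0.1,0,0,0.001,0],[0.1,0,0,0.001,0],[0.1,0,0,0,0]]])

```text
t: 19.5
position: [0.5332, -0.2481, 0.1113]
orientation: [0.001, 0.706, 0.708, 0.0]
contact_force: [-0.6, 2.3, 7.4]
gripper_width: 0.0236
finger_force: 50.0
```

Request:
carry_out(motion=[[[0.1,0,0,0.001,0],[0.1,0,0,0.001,0],[0.1,0,0,0.001,0],[0.1,0,0,0.001,0],[0.1,0,0,0,0]]])

```text
t: 20.12
position: [0.5332, -0.248, 0.1073]
orientation: [0.001, 0.706, 0.708, 0.0]
contact_force: [-1.8, 2.2, 6.6]
gripper_width: 0.0236
finger_force: 50.0
```

Request:
carry_out(motion=[[[0.1,0.0003,-0.0002,0.001,0],[0.1,0,0,0.001,0],[0.1,0,0,0.001,0],[0.1,0,0,0.001,0],[0.1,0,0,0,0]]])

```text
t: 20.75
position: [0.5332, -0.2478, 0.1033]
orientation: [0.001, 0.706, 0.708, 0.0]
contact_force: [-1.2, 2.6, 6.2]
gripper_width: 0.0235
finger_force: 50.0
```

Request:
carry_out(motion=[[[0.1,0,0,0.001,0],[0.1,0,0,0.001,0],[0.1,0,0,0.001,0],[0.1,0,0,0.001,0],[0.1,0,0,0,0]]])

```text
t: 21.38
position: [0.5331, -0.2478, 0.0993]
orientation: [0.001, 0.706, 0.708, 0.0]
contact_force: [-1.8, 1.9, 6.7]
gripper_width: 0.0237
finger_force: 50.0
```

Request:
carry_out(motion=[[[0.1,0,0,0.001,0],[0.1,0,0,0.001,0],[0.1,0,0,0.001,0],[0.1,0,0,0,0]]])

```text
t: 21.88
position: [0.5331, -0.2478, 0.0964]
orientation: [0.001, 0.706, 0.708, 0.0]
contact_force: [-0.9, 1.0, 7.1]
gripper_width: 0.0238
finger_force: 50.0
```

Depth is about 38.3 mm, past the choked range. Small steps from here.

Request:
carry_out(motion=[[[0.1,0,0,0.0006,0],[0.1,0,0,0.0006,0],[0.1,0,0,0.0004,0],[0.1,0,0,0,0]]])

```text
t: 22.38
position: [0.5331, -0.2478, 0.0948]
orientation: [0.001, 0.706, 0.708, 0.0]
contact_force: [-0.5, 2.0, 7.4]
gripper_width: 0.0234
finger_force: 50.0
```

Request:
carry_out(motion=[[[0.1,0,0,0.0004,0],[0.1,0,0,0.0004,0],[0.1,0,0,0.0004,0],[0.1,0,0,0,0]]])

```text
t: 22.88
position: [0.5331, -0.2478, 0.0936]
orientation: [0.001, 0.706, 0.708, 0.0]
contact_force: [-1.8, 2.8, 8.0]
gripper_width: 0.0236
finger_force: 50.0
```

Request:
carry_out(motion=[[[0.1,0,0,0.0004,0],[0.1,0,0,0.0004,0],[0.1,0,0,0.0004,0],[0.1,0,0,0,0]]])

```text
t: 23.38
position: [0.5331, -0.2478, 0.0924]
orientation: [0.001, 0.706, 0.708, 0.0]
contact_force: [-1.3, 2.2, 8.2]
gripper_width: 0.0238
finger_force: 50.0
```

Request:
carry_out(motion=[[[0.1,0,0,0.0004,0],[0.1,0,0,0.0004,0],[0.1,0,0,0.0004,0],[0.1,0,0,0,0]]])

```text
t: 23.88
position: [0.5332, -0.2478, 0.0916]
orientation: [0.001, 0.706, 0.708, 0.0]
contact_force: [-1.6, 3.1, 11.2]
gripper_width: 0.0234
finger_force: 50.0
```

Request:
carry_out(motion=[[[0.1,0,0,0.0003,0],[0.1,0,0,0.0003,0],[0.1,0,0,0.0002,0],[0.1,0,0,0,0]]])

```text
t: 24.38
position: [0.5333, -0.2479, 0.0915]
orientation: [0.001, 0.706, 0.708, 0.0]
contact_force: [-4.2, 3.8, 18.0]
gripper_width: 0.0234
finger_force: 50.0
```

Request:
carry_out(motion=[[[0.1,0,0,0.0002,0],[0.1,0,0,0,0],[0.1,0,0,0,0],[0.1,0,0,0,0],[0.1,0,0,0,0]]])

```text
t: 25.0
position: [0.5333, -0.2479, 0.0914]
orientation: [0.001, 0.706, 0.708, 0.0]
contact_force: [-4.1, 3.7, 18.4]
gripper_width: 0.0238
finger_force: 50.0
```

Request:
carry_out(motion=[[[0.1,0.0003,-0.0004,-0.0006,0],[0.1,0,0,-0.0006,0],[0.1,0,0,0,0]]])

```text
t: 25.38
position: [0.5331, -0.2477, 0.0916]
orientation: [0.001, 0.706, 0.708, 0.0]
contact_force: [-0.8, 1.9, 7.9]
gripper_width: 0.0238
finger_force: 50.0
```

Request:
carry_out(motion=[[[0.35,0,0,0,0],[0.5,0,0,0,0],[0.6,0,0,0,0],[0.6,0,0,0,0]]])

```text
t: 25.88
position: [0.5321, -0.2472, 0.0902]
orientation: [-0.0, 0.706, 0.708, -0.0]
contact_force: [-0.3, -0.2, -0.1]
gripper_width: 0.0523
finger_force: 0.0
```

Request:
carry_out(motion=[[[0.6,0,0,-0.02,0],[0.6,0,0,-0.04,0],[0.6,0,0,-0.05,0],[0.6,0,0,-0.05,0],[0.6,0,0,0,0]]])

```text
t: 26.5
position: [0.5344, -0.2483, 0.2548]
orientation: [0.004, 0.706, 0.708, 0.001]
contact_force: [-0.4, -0.1, -0.3]
gripper_width: 0.0524
finger_force: 0.0
```

```bash
python3 -c "
from h import *
st,im=look('w6');print(st['t'],st['position'],st['contact_force'])
a=im[110:250,188:328];s=r.camera('side')[:,:,::-1];s=s[110:180,230:300]
cv2.imwrite('pics/c8.png',np.hstack([cv2.resize(a,(400,400),interpolation=2),cv2.resize(s,(400,400),interpolation=2)]))
"
```

```text
26.5 [ 0.53439057 -0.24834025  0.25478106] [-0.41655063 -0.10237005 -0.29986479]
```

View pics/c8.png

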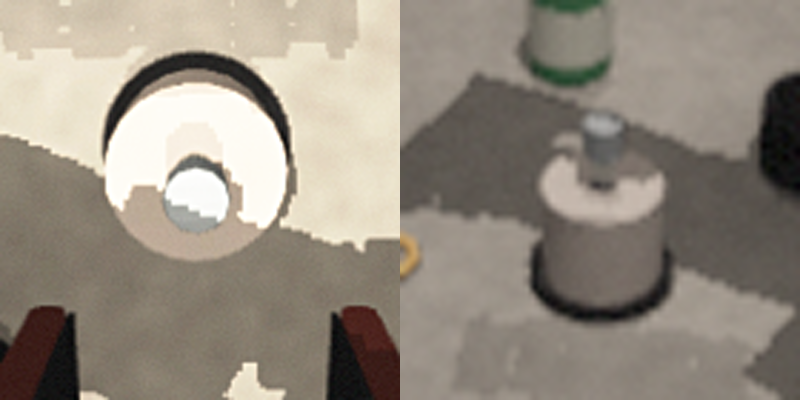

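The plunger stands upright and free in mould_2, with the mould's top edge at the dark band. Handing in.

```bash
python3 -c "
from rig import r
print(r.hand_in())"
```

```text
the job is handed in; nothing more can be done
None
```

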